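# Hold a spring clip open astride an insulating board

### The job

Take the insulating board out of the black rack block and stand it upright, fully down, in the groove of the raised aluminium ledge, near the groove's middle, and let go of it. Then squeeze the spring clip off its parking plate and hold it wide open astride the board's top edge, near the middle of that edge, well down over it with neither jaw touching the board, so that a colleague can lay a wire harness in before it bites. Finish while still holding the clip squeezed open there, and leave the cell, tape roll, screwdriver and bolt bin where they are.

Things in the scene. Friction and masses are not known exactly. Their poses are not given: they have to be found in the camera images.
- board: Loose pale-beige insulating board, 8 mm thick (its x), 100 mm wide (its y), 90 mm tall (its z), about 0.13 kg. Origin: centre of its bottom edge. It starts standing upright in the slot of the black rack block and can be pinched across its 8 mm thickness at the top edge, lifted straight up.
- board_top (a point): Centre of the board's top edge, 90 mm above its origin; axes as the board's.
- block: Fixed black rack block, 80 mm (x) by 120 mm (y), 30 mm high, with a slot along its y, 11 mm wide, floor 8 mm above the table. Origin: centre of its underside.
- ledge: Fixed raised aluminium ledge on a flat steel foot (110 by 100 by 6 mm). The ledge is 32 mm wide (x), 70 mm long (y), its top 52 mm above the table. A groove open at both ends runs along its y in the middle: 10 mm wide, floor 30 mm above the table, straight up to 44 mm, then flared to a mouth 20 mm wide. Origin: centre of the underside.
- groove (a point): Middle of the groove's floor, 30 mm above the table; axes as the ledge's (x across the groove, y along it).
- plate: Fixed steel parking plate: upright sheet 8 mm thick (x), 80 mm long (y), top edge 70 mm above the table, on a 90 by 100 mm foot, with two low ribs (up to 33 mm high) near each end. Origin: centre of its underside.
- clip: Loose spring clip like a big clothes peg, 0.1 kg, 30 mm wide. Origin: centre of its hinge pin; y along the pin, z up to the handles, x across the jaws and handles; both halves move alike about the y-z plane. Starts biting the parking plate's top edge, handles up, x along the plate's x, pin 90 mm above the table, 20 mm above the plate's edge, handles 57 mm wide over the tips.
- clip_grip (a point): Point midway between the two black handles, 34 mm above the pin: where to squeeze, closing along the clip's x. The handles rise to 48 mm above the pin, 24 mm wide along y. About 4 N starts opening, 9 N opens fully; a 15 N grip holds it at the stop, handles then upright and parallel, about 25 mm wide overall. It springs shut when let go.
- clip_mouth (a point): Point midway between the jaws, 29 mm below the pin. The steel jaw faces reach from 20 to 38 mm below the pin (the tips). Fully open they are 21 mm apart at their upper end and 33 mm at the tips. The pin is 10 mm thick.
- clip_a (a joint): Opening angle of one half of the clip (the other follows alike), rad: 0 when biting the 8 mm plate or board, -0.10 fully shut, 0.34 fully open at the stop.
- cell: Bystander: yellow-wrapped flat battery cell, 95 by 148 by 27 mm, lying on the bench. Origin: centre of its underside.
- tape: Bystander: roll of amber tape, 84 mm across with a 60 mm hole, 25 mm high, lying flat. Origin: centre of its underside.
- driver: Bystander: screwdriver lying on the bench.
- bin: Bystander: small blue open bin of bolts, 90 by 120 by 50 mm. Origin: centre of its underside.

How it is judged:
On the way, in this order (a step that is already met when the one before it is completed fails the run):
1. the board stands upright, fully down in the ledge's groove, let go (x of board in the frame of groove between -0.006 and 0.006 m and y of board in the frame of groove between -0.025 and 0.025 m and z of board in the frame of groove below 0.004 m and angle between board's own z axis and vertical below 0.15 rad and angle between the x axis of board and the x axis of ledge, either way round below 0.15 rad and linear speed of board below 0.03 m/s and contact force between the fingers and board below 0.1 N), for 0.2 s.
2. the clip is squeezed open by the gripper and clear of its parking plate (contact force between clip and plate below 0.1 N and horizontal distance between clip and plate above 0.06 m and value of joint clip_a above 0.2 rad and contact force between the fingers and clip above 1 N), for 0.2 s.
At the end, for the whole second after the job is handed in: Board in groove: foot within 4 mm of floor, 6 across, 25 along; tilt and yaw under 0.15 rad; untouched, still. Clip in the fingers (over 2 N), joint over 0.2, pin 7-32 mm above board's top edge, centred within 8 mm across, 30 along; yaw under 0.25, tilt under 0.3; under 0.2 N on board (all of step 1 and contact force between clip and plate below 0.1 N and x of board_top in the frame of clip between -0.008 and 0.008 m and y of board_top in the frame of clip between -0.03 and 0.03 m and z of board_top in the frame of clip between -0.032 and -0.007 m and angle between the x axis of clip and the x axis of board, either way round below 0.25 rad and angle between clip's own z axis and vertical below 0.3 rad and value of joint clip_a above 0.2 rad and contact force between clip and board below 0.2 N and contact force between clip and ledge below 0.1 N and contact force between the fingers and clip above 2 N and linear speed of clip below 0.03 m/s); the arm keeps its last pose, push and grip.
It fails at once if the cell is pushed more than 30 mm from its place (distance of cell from where it was at the start of the episode above 0.03 m).
It fails at once if the tape roll is pushed more than 30 mm from its place (distance of tape from where it was at the start of the episode above 0.03 m).
It fails at once if the screwdriver is pushed more than 30 mm from its place (distance of driver from where it was at the start of the episode above 0.03 m).
It fails at once if the bolt bin is pushed more than 30 mm from its place (distance of bin from where it was at the start of the episode above 0.03 m).
It also fails if it takes over 64 s, if anything falls off the work surface, if the arm or the gripper's body presses on something with over 40 N, if the wrist force passes 120 N, or if a joint passes its speed limit or range.

### The arm

A 6-joint arm with a two-finger parallel gripper is mounted at the origin on the work surface. World frame = base frame: x ahead of the robot, y to its left, z up, the work surface at z = 0. Lengths are in m, angles in rad, forces in N, time in s.
With the tool pointing down it reaches from about 0.35 to 0.975 m from the base axis. Payload 4.9 kg.
Tool frame: the origin (TCP) lies at the very end of the fingers, on their centre line; the grasp point (between the pads) lies 19 mm behind it; z points along the fingers, y is the line along which they close (so a half turn about z gives the same grasp; the last joint's range is limited). The gripper opens to 85 mm and grips with 20 to 120 N. Pads are 22 mm wide; open, the fingers measure 114 mm over their backs; the gripper's body (76 mm by 85 mm) begins 54 mm behind the grasp point. The pads swing forward as they close: fully open they stand 13 mm farther back than shut.
Start: joints at [1.008, 0.053, 1.613, -0, 1.476, -0.119], TCP at [0.268, 0.564, 0.231] pointing down, gripper open.
Joint ranges: [-3.01, 3.01], [-1.01, 2.22], [0.06, 2.58], [-1.02, 4.17], [0.09, 2.62], [-3.14, 3.14]. Speed limits (rad/s): [2.57, 2.57, 3.14, 3.14, 3.14, 3.14].

### API

Orientations are given as a rotation vector (axis times angle).
In Python, from station import get_obs, optics, ctrl gives the robot as it stands.
- The arm moves only by the shell command python3 -m pendant 'ROWS' [FORCE]. ROWS is JSON, a list of rows, each a list of 3 entries, a list of its own where there are three numbers: the shift along the tool's x, y, z in mm, then the turn, a rotation vector about the tool's x, y, z in rad, then the opening, from 0 (shut) to 1 (fully open). A call has 1 to 12 rows; each row shifts and turns the commanded pose from where the row before left it, along the tool's axes as they then stand; what a row does not reach is not made up. A row lasts 1/12 s, in which the tool goes at most 41.7 mm and 7.16 degrees, less where a joint would pass 70% of its speed; a pose out of reach is approached as far as the arm can. A call is refused whole if a number of a shift passes 41.7 or a number of a turn 0.125, either way. A call with a gripper value outside its range is refused whole. The fingers move at their own pace and stop on an object; FORCE is the grip in N (left out, the last holds). Time passes only in rows, so rows that do not move let the fingers close. It gives the time, the measured TCP pose, the force, the opening and the grip force at its end, in the units of the state.
- get_obs(): the state, without advancing time (a new reading comes with each control period).
- optics.get_image(name): name is "side" or "top"; returns the picture (480x640x3 uint8, red, green, blue); there is no depth.
- optics.camera_model(name): a dict with "fx", "fy", "cx", "cy" (pixels), "cam_to_world" (4x4, takes a point from camera to world coordinates). Camera axes: x right, y up, looking along -z (the intrinsics and any distortion apply to the point x, -y, -z); pixel columns grow to the right and rows downward; lengths in m; the calibration is good to about 2 mm. A picture is of the moment at which its call begins. camera_model takes no time and is no camera call.
- ctrl.finish_job(): hands the job in; it is judged then, once.
The state is a dict: "t": time; "q": joint angles; "dq": joint speeds; "effort": joint torques, N m; "tool_pos": TCP position; "tool_rot": TCP orientation; "contact_force": force on the tool from outside, world axes, zero at the start; "wrist_torque": the same for the moment, N m; "opening": finger opening in m; "grip_force": force on a finger pad.
Only numpy, scipy, OpenCV 4.12 (cv2) and the standard library are available. Lean on these libraries where they do the work, as an engineer would, in place of code of your own. Each camera call takes 0.05 s, during which the arm holds its last target. There are 200 camera calls.

## Working session

There is one attempt and no reset: what is moved stays moved. The work goes in short steps, Python scripts to look and compute and a shell command to move; the robot and the scene stay as the last step left them, time stands still between calls to the robot, and variables do not carry over. Pictures are saved under pics/ and viewed, at most 10 in all, crops included, and the job is handed in when it is done.

```bash
mkdir -p pics; ls
python3 - <<'E'
from station import get_obs, optics, ctrl
import cv2
for n in("top","side"):
    cv2.imwrite(f"pics/{n}0.png",optics.get_image(n)[:,:,::-1]); m=optics.camera_model(n); print(m)
o=get_obs();print(o)
E
```

```text
pics
{'fx': 556.5860367731847, 'fy': 556.5860367731847, 'cx': 316.8596280640122, 'cy': 247.12870351201528, 'cam_to_world': array([[-0.00271045,  0.99796415, -0.06371984,  0.57875681],
       [-0.99992584, -0.00194822,  0.01202142,  0.01972381],
       [ 0.01187281,  0.0637477 ,  0.99789542,  1.06554471],
       [ 0.        ,  0.        ,  0.        ,  1.        ]])}
{'fx': 465.46497722621876, 'fy': 465.46497722621876, 'cx': 325.1738204085283, 'cy': 241.71559643316857, 'cam_to_world': array([[ 0.75019576,  0.50096933, -0.43155075,  0.24458367],
       [-0.66100197,  0.58479778, -0.47019991, -0.4377417 ],
       [ 0.01681418,  0.63799787,  0.76985453,  0.82315545],
       [ 0.        ,  0.        ,  0.        ,  1.        ]])}
{'t': 0.1, 'q': array([ 1.00800722e+00,  5.33204482e-02,  1.61415666e+00, -2.12178519e-05,
        1.47600851e+00, -1.18992371e-01]), 'dq': array([-0.0006508 , -0.00247827, -0.00021266, -0.00134934, -0.00148788,
       -0.00114253]), 'effort': array([ 1.82335002e-04, -3.94903600e+01, -3.71360958e+01, -1.31893926e-04,
        3.96263422e-03,  2.08661027e-05]), 'tool_pos': array([0.26805336, 0.56397195, 0.23016762]), 'tool_rot': array([-6.91269205e-01, -3.06396677e+00,  2.81290614e-03]), 'contact_force': array([-0.14721461,  0.54733202,  0.08526611]), 'wrist_torque': array([ 0.02587026, -0.00185192,  0.00030158]), 'grip_force': 0.0, 'opening': 0.08556356670980493}
```

View pics/top0.png

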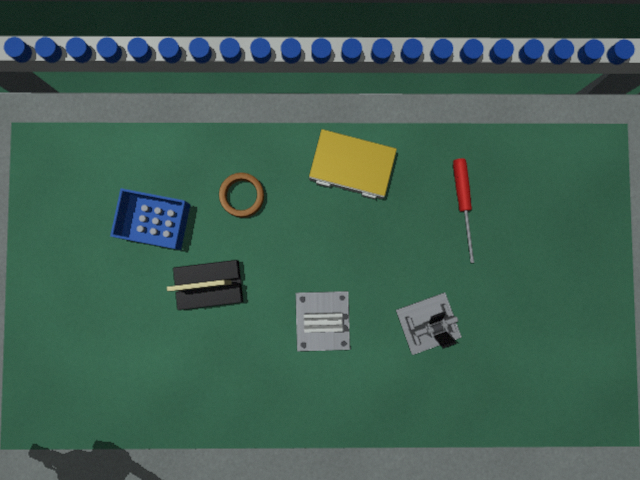

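View pics/side0.png

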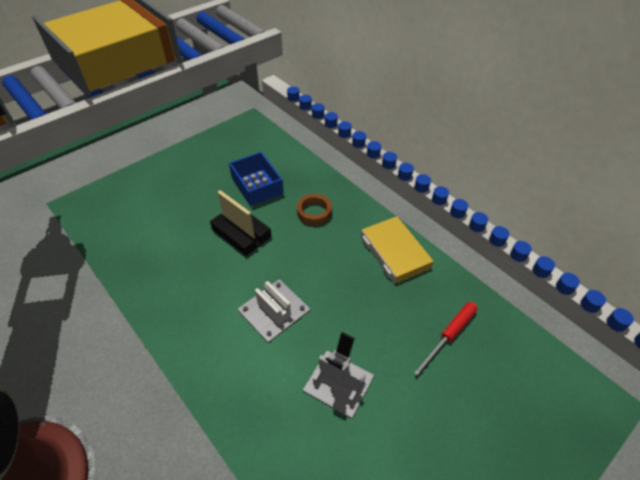

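The top view shows the block at about (208,285), the ledge foot at (323,322) and the plate with clip at (430,325). In the side view they are at (240,225), (273,308) and (340,375). I'll enlarge these for exact pixels.

```bash
cat > h.py <<'E'
import numpy as np, cv2
from station import get_obs, optics
def ray(n,u,v):
    m=optics.camera_model(n);T=m["cam_to_world"]
    d=T[:3,:3]@np.array([(u-m["cx"])/m["fx"],-(v-m["cy"])/m["fy"],-1.]);return T[:3,3],d
def pt(n,u,v,z):
    o,d=ray(n,u,v);return o+d*(z-o[2])/d[2]
def proj(n,p):
    m=optics.camera_model(n);T=m["cam_to_world"];c=T[:3,:3].T@(np.asarray(p)-T[:3,3])
    return np.array([m["cx"]+m["fx"]*c[0]/-c[2],m["cy"]-m["fy"]*c[1]/-c[2]])
def crop(im,u,v,w,h,k):
    c=cv2.resize(im[v:v+h,u:u+w],None,fx=k,fy=k,interpolation=cv2.INTER_CUBIC)
    for i in range(0,w,10):
        cv2.line(c,(i*k,0),(i*k,6 if (u+i)%50 else 14),(0,255,255),1)
        if (u+i)%20==0: cv2.putText(c,str(u+i),(i*k,24),0,.4,(0,255,255),1)
    for i in range(0,h,10):
        cv2.line(c,(0,i*k),(6,i*k),(0,255,255),1)
        if (v+i)%20==0: cv2.putText(c,str(v+i),(8,i*k+4),0,.4,(0,255,255),1)
    return c
E
python3 - <<'E'
from h import *
t=cv2.imread("pics/top0.png");s=cv2.imread("pics/side0.png")
f=lambda im,u,v:crop(im,u,v,100,75,4)
a=np.hstack([f(t,160,245),f(t,390,285)]);b=np.hstack([f(s,200,180),f(s,290,330)])
c=np.vstack([a,b]);cv2.imwrite("pics/c1.png",c)
c=np.hstack([f(t,280,280),f(s,230,270)]);cv2.imwrite("pics/c2.png",c)
E
```

```text
(no output)
```

View pics/c1.png

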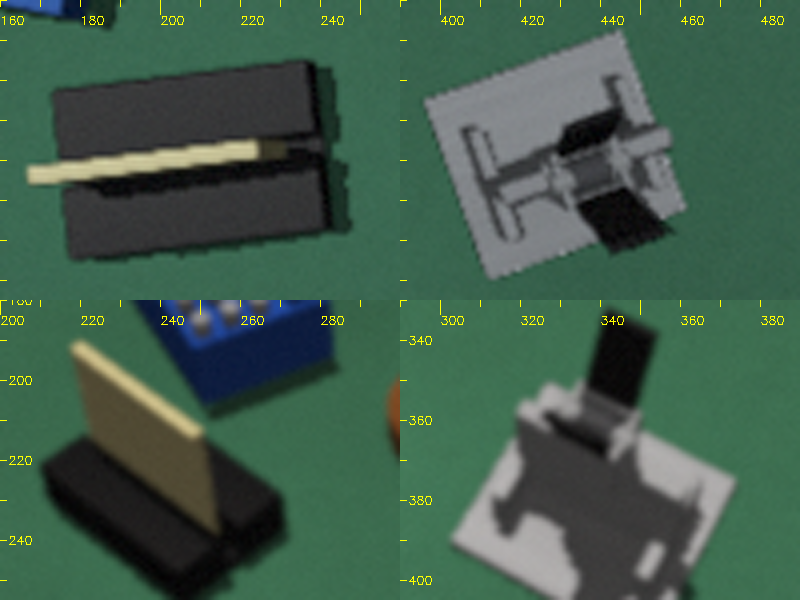

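View pics/c2.png

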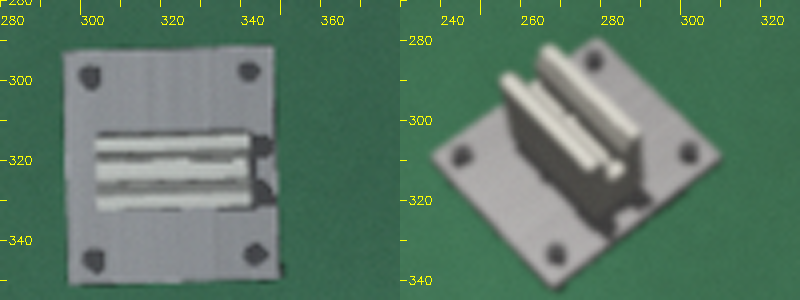

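Crop pixels: the board top edge runs (167,287)–(225,284). The ledge top spans u 304–343 and v 313–332. The plate foot corners are at (396,310), (445,292.5), (461.5,337.5) and (412.5,354.5). Next I'll fit poses to these.

```bash
cat > fit.py <<'E'
from h import *
from scipy.optimize import least_squares
def fit(L,x0,name):
    W=lambda p,q:np.array([p[0]+np.cos(p[2])*q[0]-np.sin(p[2])*q[1],p[1]+np.sin(p[2])*q[0]+np.cos(p[2])*q[1],q[2]])
    r=lambda p:np.concatenate([proj(n,W(p,q))-uv for n,q,uv in L])
    s=least_squares(r,x0,loss="soft_l1");print(name,s.x.round(4));print(s.fun.reshape(-1,2).round(1).tolist())
    return s.x
E
python3 - <<'E'
from fit import *
T,S="top","side"
o=lambda a,b:(a[0]+b[0]/4,a[1]+b[1]/4)
t1=lambda x,y:o((160,245),(x,y)); t2=lambda x,y:o((390,285),(x-400,y)); s1=lambda x,y:o((200,180),(x,y-300)); s2=lambda x,y:o((290,330),(x-400,y-300))
t3=lambda x,y:o((280,280),(x,y)); s3=lambda x,y:o((230,270),(x-400,y))
# top image up=+x, left=+y
h=.098
fit([(T,(.004,.05,h),t1(27,167)),(T,(-.004,.05,h),t1(30,184)),(T,(.004,-.05,h),t1(258,140)),(T,(-.004,-.05,h),t1(260,158)),
 (S,(.004,.05,h),s1(84,341)),(S,(-.004,.05,h),s1(71,348)),(S,(-.004,-.05,h),s1(192,439)),(S,(.004,-.05,h),s1(204,430))],[.5,.25,0.1],"board")
fit([(T,(.04,.06,.03),t1(52,92)),(T,(.04,-.06,.03),t1(306,62)),(T,(-.04,-.06,.03),t1(324,230)),(T,(-.04,.06,.03),t1(75,259))],[.5,.2,.1],"block")
fit([(T,(.055,.05,.006),t3(63,53)),(T,(.055,-.05,.006),t3(272,47)),(T,(-.055,-.05,.006),t3(280,280)),(T,(-.055,.05,.006),t3(70,285)),
 (S,(.055,.05,.006),s3(597,38)),(S,(.055,-.05,.006),s3(722,155)),(S,(-.055,-.05,.006),s3(555,290)),(S,(-.055,.05,.006),s3(430,155))],[.45,0,0],"ledgefoot")
fit([(T,(.016,.035,.052),t3(95,138)),(T,(.016,-.035,.052),t3(250,133)),(T,(-.016,-.035,.052),t3(252,207)),(T,(-.016,.035,.052),t3(97,209))],[.45,0,0],"ledgetop")
fit([(T,(.045,.05,.006),t2(425,100)),(T,(.045,-.05,.006),t2(620,30)),(T,(-.045,-.05,.006),t2(686,210)),(T,(-.045,.05,.006),t2(490,278)),
 (S,(-.045,.05,.006),s2(450,542)),(S,(.045,-.05,.006),s2(735,480))],[.45,-.2,.3],"platefoot")
fit([(T,(.004,.04,.07),t2(495,187)),(T,(-.004,.04,.07),t2(499,205)),(T,(.004,-.04,.07),t2(667,128)),(T,(-.004,-.04,.07),t2(671,150))],[.45,-.2,.3],"platesheet")
c=fit([(T,(-.0285,.012,.138),t2(610,253)),(T,(-.0285,-.012,.138),t2(675,233)),(S,(.0285,.012,.138),s2(610,308)),(S,(.0285,-.012,.138),s2(658,330)),
 (T,(.0285,.012,.138),t2(558,130)),(T,(.0285,-.012,.138),t2(617,108))],[.45,-.2,.3],"clip")
E
```

```text
board [0.5745 0.2173 0.1106]
[[0.2, -0.3], [-0.1, 0.0], [0.1, -0.1], [0.1, -0.0], [-0.5, -0.1], [-0.1, 0.0], [0.0, -0.0], [-0.1, 0.2]]
block [0.5747 0.2105 0.1184]
[[-0.3, -0.4], [0.6, -0.7], [0.9, 0.2], [-1.6, 0.9]]
ledgefoot [ 0.5059 -0.0042  0.0286]
[[-0.0, -0.3], [0.4, -0.5], [0.4, -0.3], [-0.1, 0.2], [-0.1, -0.3], [-0.0, 0.3], [-0.7, -0.3], [-0.4, 0.4]]
ledgetop [ 0.506  -0.0039  0.0199]
[[0.1, -0.0], [-0.0, 0.3], [-0.1, -0.4], [-0.0, 0.0]]
platefoot [ 0.5007 -0.205   0.3383]
[[-0.3, 0.0], [0.3, -0.2], [0.3, -0.2], [-0.2, 0.7], [-0.1, -0.3], [0.2, 0.0]]
platesheet [ 0.4996 -0.2036  0.3099]
[[0.1, -0.0], [0.5, -0.2], [-0.5, 0.8], [-0.1, -0.4]]
clip [ 0.4996 -0.2023  0.377 ]
[[1.6, 0.7], [-1.3, 0.2], [-1.3, -0.6], [-0.1, -0.0], [1.5, -0.7], [0.1, -0.6]]
```

```bash
cat > go.py <<'E'
import sys; from h import *
from scipy.spatial.transform import Rotation as R
x,y,z,th=map(float,sys.argv[1:5]); o=get_obs(); A=R.from_rotvec(o["tool_rot"])
B=R.from_matrix(np.array([[-np.sin(th),np.cos(th),0],[np.cos(th),np.sin(th),0],[0,0,-1]]))
d=np.array([x,y,z])-o["tool_pos"]
print("turn(tool)",(A.inv()*B).as_rotvec().round(4),"then shift mm",(B.inv().apply(d)*1000).round(2),"t",o["t"],"pos",o["tool_pos"].round(4),"f",o["contact_force"].round(1),"op",round(o["opening"],4),"g",o["grip_force"])
E
python3 go.py .5745 .2173 .18 .11
```

```text
turn(tool) [-1.800e-03  8.000e-04  1.017e+00] then shift mm [-378.22  266.54   50.17] t 0.1 pos [0.2681 0.564  0.2302] f [-0.1  0.5  0.1] op 0.0856 g 0.0
```

```bash
python3 -m pendant '[[[0,0,0],[0,0,0.113],1],[[0,0,0],[0,0,0.113],1],[[0,0,0],[0,0,0.113],1],[[0,0,0],[0,0,0.113],1],[[0,0,0],[0,0,0.113],1],[[0,0,0],[0,0,0.113],1],[[0,0,0],[0,0,0.113],1],[[0,0,0],[0,0,0.113],1],[[0,0,0],[0,0,0.113],1]]' 30
python3 -m pendant '[[[-25,18,3],[0,0,0],1],[[-25,18,3],[0,0,0],1],[[-25,18,3],[0,0,0],1],[[-25,18,3],[0,0,0],1],[[-25,18,3],[0,0,0],1],[[-25,18,3],[0,0,0],1],[[-25,18,3],[0,0,0],1],[[-25,18,3],[0,0,0],1],[[-25,18,3],[0,0,0],1],[[-25,18,3],[0,0,0],1],[[-25,18,3],[0,0,0],1],[[-25,18,3],[0,0,0],1]]'
python3 -m pendant '[[[-25,18,3],[0,0,0],1],[[-25,18,3],[0,0,0],1],[[-10,8,3],[0,0,0],1],[[0,0,0],[0,0,0],1],[[0,0,0],[0,0,0],1]]'
python3 go.py .5745 .2173 .067 .11
```

```text
t: 0.85
tool_pos: [0.2681, 0.5641, 0.2306]
tool_rot: [2.102, 2.334, -0.002]
contact_force: [0.2, -0.7, 0.3]
opening: 0.0854
grip_force: 0.0
t: 1.85
tool_pos: [0.5165, 0.2886, 0.1946]
tool_rot: [-2.096, -2.34, 0.001]
contact_force: [0.2, 1.2, 0.0]
opening: 0.0855
grip_force: 0.0
t: 2.27
tool_pos: [0.5659, 0.235, 0.1855]
tool_rot: [-2.096, -2.338, 0.002]
contact_force: [-0.1, 0.5, -0.2]
opening: 0.0853
grip_force: 0.0
turn(tool) [-0.0019 -0.0004 -0.0011] then shift mm [-18.51   6.6  118.47] t 2.2667 pos [0.5659 0.235  0.1855] f [-0.1  0.5 -0.2] op 0.0853 g 0.0
```

```bash
python3 -m pendant '[[[-9.2,3.3,0],[0,0,0],1],[[-9.2,3.3,0],[0,0,0],1],[[0,0,20],[0,0,0],1],[[0,0,20],[0,0,0],1],[[0,0,20],[0,0,0],1],[[0,0,20],[0,0,0],1],[[0,0,20],[0,0,0],1],[[0,0,18],[0,0,0],1],[[0,0,0],[0,0,0],1],[[0,0,0],[0,0,0],1]]'
python3 go.py .5745 .2173 .067 .11
python3 -m pendant '[[[0,0,0],[0,0,0],0],[[0,0,0],[0,0,0],0],[[0,0,0],[0,0,0],0],[[0,0,0],[0,0,0],0],[[0,0,0],[0,0,0],0],[[0,0,0],[0,0,0],0],[[0,0,0],[0,0,0],0],[[0,0,0],[0,0,0],0],[[0,0,0],[0,0,0],0],[[0,0,0],[0,0,0],0]]' 30
```

```text
t: 3.1
tool_pos: [0.5739, 0.2176, 0.0675]
tool_rot: [-2.094, -2.34, 0.003]
contact_force: [-0.0, -0.2, -0.2]
opening: 0.0854
grip_force: 0.0
turn(tool) [-0.0023  0.0004  0.0008] then shift mm [-0.33  0.6   0.48] t 3.1 pos [0.5739 0.2176 0.0675] f [-0.  -0.2 -0.2] op 0.0854 g 0.0
t: 3.93
tool_pos: [0.5752, 0.2177, 0.0688]
tool_rot: [2.096, 2.34, 0.001]
contact_force: [-0.4, 0.9, 2.8]
opening: 0.0071
grip_force: 30.5
```

```bash
python3 -m pendant '[[[0,0,-8],[0,0,0],0],[[0,0,-12],[0,0,0],0],[[0,0,-16],[0,0,0],0],[[0,0,-18],[0,0,0],0],[[0,0,-18],[0,0,0],0],[[0,0,-18],[0,0,0],0],[[0,0,-10],[0,0,0],0],[[0,0,0],[0,0,0.042],0],[[0,0,0],[0,0,0.042],0],[[0,0,0],[0,0,0],0]]'
python3 go.py .506 -.004 .165 .026
```

```text
t: 4.77
tool_pos: [0.5746, 0.2176, 0.1687]
tool_rot: [-2.193, -2.249, 0.0]
contact_force: [-0.3, 0.3, -1.6]
opening: 0.0078
grip_force: 29.9
turn(tool) [-0.0004  0.     -0.0007] then shift mm [-219.7   -74.33    3.69] t 4.7667 pos [0.5746 0.2176 0.1687] f [-0.3  0.3 -1.6] op 0.0078 g 29.93251383304596
```

```bash
python3 -m pendant '[[[-10,-4,0],[0,0,0],0],[[-20,-7,0],[0,0,0],0],[[-26,-9,0],[0,0,0],0],[[-26,-9,0],[0,0,0],0],[[-26,-9,0],[0,0,0],0],[[-26,-9,0],[0,0,0],0],[[-26,-9,0],[0,0,0],0],[[-26,-9,0],[0,0,0],0],[[-20,-6,0],[0,0,0],0],[[-10,-4,0],[0,0,0],0],[[-3.5,0,0],[0,0,0],0]]'
python3 -m pendant '[[[0,0,0],[0,0,0],0],[[0,0,0],[0,0,0],0],[[0,0,0],[0,0,0],0]]'
python3 go.py .506 -.004 .125 .026
python3 - <<'E'
from h import *
T=optics.get_image("top")[:,:,::-1];S=optics.get_image("side")[:,:,::-1]
a=crop(T,270,260,100,100,4);b=crop(S,220,230,100,100,4)
cv2.imwrite("pics/c3.png",np.hstack([a,b]))
E
```

```text
t: 5.68
tool_pos: [0.5046, -0.0053, 0.168]
tool_rot: [-2.194, -2.248, 0.001]
contact_force: [0.3, -0.3, -1.5]
opening: 0.0073
grip_force: 29.9
t: 5.93
tool_pos: [0.5058, -0.0029, 0.1683]
tool_rot: [-2.191, -2.251, -0.0]
contact_force: [0.1, -0.0, -1.7]
opening: 0.0074
grip_force: 29.9
turn(tool) [-0.0001 -0.0004  0.0013] then shift mm [-1.08  0.17 43.28] t 5.9333 pos [ 0.5058 -0.0029  0.1683] f [ 0.1 -0.  -1.7] op 0.0074 g 29.873808324337006
```

View pics/c3.png

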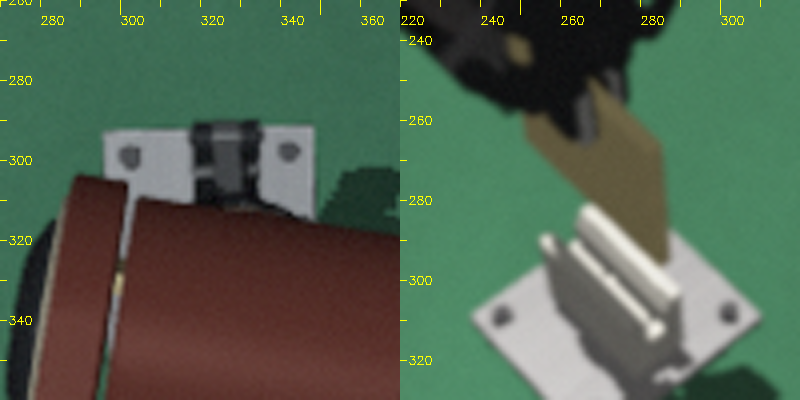

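The side view shows the board hanging upright over the groove, its lower corner near (286,296). The groove lines up beneath it, so I'm lowering.

```bash
python3 -c "
from h import *
print(proj('side',(.502,-.053,.1075)),proj('side',(.51,-.053,.1075)))"
python3 -m pendant '[[[-0.5,0,12],[0,0,0],0],[[-0.5,0,12],[0,0,0],0],[[0,0,12],[0,0,0],0],[[0,0,8],[0,0,0],0],[[0,0,6],[0,0,0],0],[[0,0,6],[0,0,0],0],[[0,0,6],[0,0,0],0],[[0,0,0],[0,0,0],0],[[0,0,0],[0,0,0],0]]'
python3 go.py .506 -.004 .091 .026
```

```text
[284.733924   298.38839264] [288.19936014 295.95321434]
t: 6.78
tool_pos: [0.5057, -0.0048, 0.1063]
tool_rot: [-2.192, -2.25, 0.0]
contact_force: [0.3, 0.2, -0.8]
opening: 0.0073
grip_force: 29.9
turn(tool) [-0.0001 -0.     -0.0001] then shift mm [ 0.81  0.33 15.29] t 6.7833 pos [ 0.5057 -0.0048  0.1063] f [ 0.3  0.2 -0.8] op 0.0073 g 29.889433085918427
```

```bash
python3 -m pendant '[[[0,0,3],[0,0,0],0],[[0,0,3],[0,0,0],0],[[0,0,3],[0,0,0],0],[[0,0,3],[0,0,0],0],[[0,0,1.5],[0,0,0],0],[[0,0,1],[0,0,0],0],[[0,0,0],[0,0,0],0],[[0,0,0],[0,0,0],0]]'
python3 go.py .506 -.004 .091 .026
```

```text
t: 7.45
tool_pos: [0.5057, -0.0048, 0.0918]
tool_rot: [2.192, 2.25, 0.0]
contact_force: [0.3, 0.4, -1.6]
opening: 0.0074
grip_force: 29.8
turn(tool) [ 0.0002 -0.     -0.    ] then shift mm [0.76 0.29 0.78] t 7.45 pos [ 0.5057 -0.0048  0.0918] f [ 0.3  0.4 -1.6] op 0.0074 g 29.840005338191986
```

```bash
python3 -m pendant '[[[0,0,1],[0,0,0],0],[[0,0,0],[0,0,0],0],[[0,0,1],[0,0,0],0],[[0,0,0],[0,0,0],0]]'
python3 go.py .506 -.004 .091 .026
```

```text
t: 7.78
tool_pos: [0.506, -0.0048, 0.0907]
tool_rot: [2.192, 2.25, 0.0]
contact_force: [-1.6, 0.1, 3.9]
opening: 0.0075
grip_force: 30.7
turn(tool) [0.0004 0.     0.0001] then shift mm [ 0.79  0.06 -0.29] t 7.7833 pos [ 0.506  -0.0048  0.0907] f [-1.6  0.1  3.9] op 0.0075 g 30.686150193214417
```

Floor contact came at the expected height, so I'm releasing and retreating upward.

```bash
python3 -m pendant '[[[0,0,0],[0,0,0],0.3],[[0,0,0],[0,0,0],0.6],[[0,0,0],[0,0,0],1],[[0,0,0],[0,0,0],1],[[0,0,0],[0,0,0],1],[[0,0,0],[0,0,0],1],[[0,0,0],[0,0,0],1],[[0,0,-10],[0,0,0],1],[[0,0,-25],[0,0,0],1],[[0,0,-25],[0,0,0],1],[[0,0,-30],[0,0,0],1],[[0,0,-30],[0,0,0],1]]'
python3 -m pendant '[[[0,0,-20],[0,0,0],1],[[0,0,0],[0,0,0],1]]'
python3 go.py .4996 -.203 .20 .335
```

```text
t: 8.78
tool_pos: [0.5052, -0.0047, 0.2115]
tool_rot: [-2.192, -2.25, 0.0]
contact_force: [1.2, -0.3, -0.3]
opening: 0.0854
grip_force: 0.0
t: 8.95
tool_pos: [0.5085, -0.0052, 0.2369]
tool_rot: [2.186, 2.244, 0.01]
contact_force: [0.9, 0.6, 0.5]
opening: 0.0857
grip_force: 0.0
turn(tool) [ 0.0105  0.0037 -0.3089] then shift mm [-183.88  -73.46   36.93] t 8.95 pos [ 0.5085 -0.0052  0.2369] f [0.9 0.6 0.5] op 0.0857 g 0.0
```

```bash
python3 -m pendant '[[[0,0,0],[0,0,-0.103],1],[[0,0,0],[0,0,-0.103],1],[[0,0,0],[0,0,-0.103],1],[[-20,-8,0],[0,0,0],1],[[-25,-10,0],[0,0,0],1],[[-25,-10,0],[0,0,0],1],[[-25,-10,0],[0,0,0],1],[[-25,-10,0],[0,0,0],1],[[-25,-10,0],[0,0,0],1],[[-20,-8,0],[0,0,0],1],[[-18,-7,0],[0,0,0],1]]'
python3 -m pendant '[[[0,0,0],[0,0,0],1],[[0,0,0],[0,0,0],1],[[0,0,0],[0,0,0],1]]'
python3 go.py .4996 -.203 .20 .335
python3 - <<'E'
from h import *
T=optics.get_image("top")[:,:,::-1];S=optics.get_image("side")[:,:,::-1]
a=crop(T,280,260,100,100,4);b=crop(S,220,230,100,100,4)
cv2.imwrite("pics/c4.png",np.hstack([a,b]))
E
```

```text
t: 9.87
tool_pos: [0.4962, -0.2029, 0.2291]
tool_rot: [-1.821, -2.559, 0.0]
contact_force: [0.0, -0.4, -0.6]
opening: 0.0853
grip_force: 0.0
t: 10.12
tool_pos: [0.4966, -0.201, 0.2292]
tool_rot: [-1.819, -2.56, -0.0]
contact_force: [-0.6, -0.2, -0.2]
opening: 0.0853
grip_force: 0.0
turn(tool) [-0.0005 -0.0012  0.0001] then shift mm [-2.89  2.17 29.25] t 10.1167 pos [ 0.4966 -0.201   0.2292] f [-0.6 -0.2 -0.2] op 0.0853 g 0.0
```

View pics/c4.png

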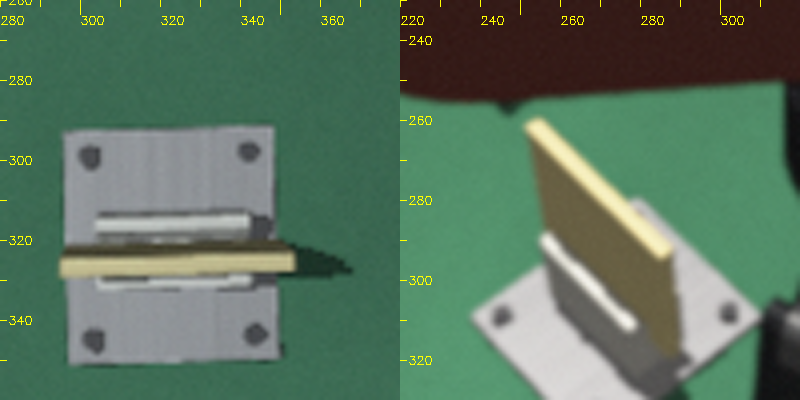

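The board stands seated in the groove. Its top edge runs (295,327)–(354,325) in the top view and (252,261)–(287,293) in the side view. I'll fit it and descend to the clip.

```bash
python3 - <<'E'
from fit import *
a=lambda x,y:(280+x/4,260+y/4); b=lambda x,y:(220+(x-400)/4,230+y/4)
L=lambda h:[("top",(.004,.05,h),a(60,258)),("top",(-.004,.05,h),a(62,277)),("top",(.004,-.05,h),a(294,252)),("top",(-.004,-.05,h),a(295,270)),
("side",(-.004,.05,h),b(525,128)),("side",(.004,.05,h),b(539,118)),("side",(-.004,-.05,h),b(660,258)),("side",(.004,-.05,h),b(673,246))]
for h in(.117,.12,.123): fit(L(h),[.5,0,0],h)
E
python3 go.py .4996 -.203 .143 .335
```

```text
0.117 [ 0.5058 -0.0034  0.0252]
[[-0.6, -0.2], [-1.0, -0.2], [-0.1, -0.4], [-0.2, -0.1], [0.1, 0.4], [-0.1, 0.6], [0.1, 0.8], [0.3, 1.3]]
0.12 [ 0.5056 -0.0039  0.0258]
[[-0.4, 0.1], [-0.7, 0.1], [0.4, -0.2], [0.3, 0.1], [-0.0, -0.4], [-0.1, -0.1], [0.1, 0.2], [0.3, 0.6]]
0.123 [ 0.5054 -0.0045  0.0241]
[[-0.0, 0.3], [-0.4, 0.3], [0.9, 0.1], [0.8, 0.4], [-0.1, -1.1], [-0.2, -0.9], [0.1, -0.5], [0.3, 0.0]]
turn(tool) [-0.0002 -0.0006  0.0011] then shift mm [-3.16  1.84 86.55] t 10.2167 pos [ 0.4968 -0.2006  0.2296] f [-0.4 -0.7  2. ] op 0.0858 g 0.0
```

```bash
python3 -m pendant '[[[-3,2,0],[0,0,0],1],[[0,0,20],[0,0,0],1],[[0,0,20],[0,0,0],1],[[0,0,20],[0,0,0],1],[[0,0,20],[0,0,0],1],[[0,0,20],[0,0,0],1],[[0,0,15],[0,0,0],1],[[0,0,10],[0,0,0],1],[[0,0,0],[0,0,0],1],[[0,0,0],[0,0,0],1],[[0,0,0],[0,0,0],1]]' 30
python3 go.py .4996 -.203 .104 .335
python3 - <<'E'
from h import *
T=optics.get_image("top")[:,:,::-1];S=optics.get_image("side")[:,:,::-1]
cv2.imwrite("pics/c5.png",np.hstack([crop(T,380,260,100,100,4),crop(S,280,300,100,100,4)]))
E
```

```text
t: 11.13
tool_pos: [0.5006, -0.2041, 0.1061]
tool_rot: [1.818, 2.559, 0.0]
contact_force: [-1.0, 0.4, -0.4]
opening: 0.0855
grip_force: 0.0
turn(tool) [0.0014 0.0016 0.0003] then shift mm [ 1.34 -0.61  2.14] t 11.1333 pos [ 0.5006 -0.2041  0.1061] f [-1.   0.4 -0.4] op 0.0855 g 0.0
```

View pics/c5.png

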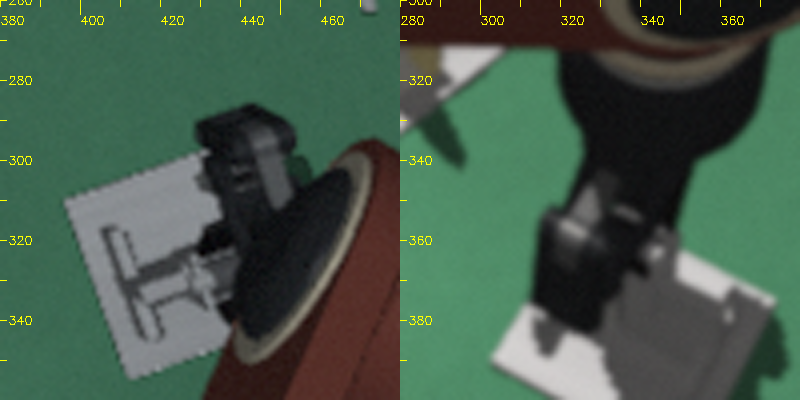

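The fingers straddle the clip's handles with the clip centred between them, and nothing is touching. Now I squeeze.

```bash
python3 -m pendant '[[[1.3,-0.6,2],[0,0,0],1],[[0,0,0],[0,0,0],0],[[0,0,0],[0,0,0],0],[[0,0,0],[0,0,0],0],[[0,0,0],[0,0,0],0],[[0,0,0],[0,0,0],0],[[0,0,0],[0,0,0],0],[[0,0,0],[0,0,0],0],[[0,0,0],[0,0,0],0],[[0,0,0],[0,0,0],0],[[0,0,0],[0,0,0],0]]' 25
python3 -m pendant '[[[0,0,0],[0,0,0],0],[[0,0,0],[0,0,0],0]]'
python3 go.py .4996 -.203 .104 .335
```

```text
t: 12.15
tool_pos: [0.4987, -0.2027, 0.1027]
tool_rot: [-1.82, -2.561, 0.0]
contact_force: [0.4, -0.6, -1.4]
opening: 0.0218
grip_force: 26.9
t: 12.32
tool_pos: [0.4987, -0.2027, 0.1028]
tool_rot: [-1.82, -2.561, 0.0]
contact_force: [-0.2, 0.3, -1.5]
opening: 0.0216
grip_force: 26.9
turn(tool) [-0. -0. -0.] then shift mm [-0.53  0.73 -1.19] t 12.3167 pos [ 0.4987 -0.2027  0.1028] f [-0.2  0.3 -1.5] op 0.0216 g 26.876734793186188
```

```bash
python3 -m pendant '[[[0,0,-5],[0,0,0],0],[[0,0,-8],[0,0,0],0],[[0,0,-12],[0,0,0],0],[[0,0,-16],[0,0,0],0],[[0,0,-18],[0,0,0],0],[[0,0,-18],[0,0,0],0],[[0,0,-18],[0,0,0],0],[[0,0,-12],[0,0,0],0],[[0,0,-6],[0,0,0],0],[[0,0,0],[0,0,0],0],[[0,0,0],[0,0,0],0]]'
python3 go.py .5056 -.0042 .215 .026
python3 - <<'E'
from h import *
T=optics.get_image("top")[:,:,::-1];S=optics.get_image("side")[:,:,::-1]
cv2.imwrite("pics/c6.png",np.hstack([crop(T,380,260,100,100,4),crop(S,280,270,100,100,4)]))
E
```

```text
t: 13.23
tool_pos: [0.4987, -0.2027, 0.2158]
tool_rot: [1.82, 2.561, -0.0]
contact_force: [0.1, 0.1, -1.1]
opening: 0.0213
grip_force: 26.9
turn(tool) [0.00e+00 1.00e-04 3.09e-01] then shift mm [198.28  12.11   0.77] t 13.2333 pos [ 0.4987 -0.2027  0.2158] f [ 0.1  0.1 -1.1] op 0.0213 g 26.877993196249008
```

View pics/c6.png

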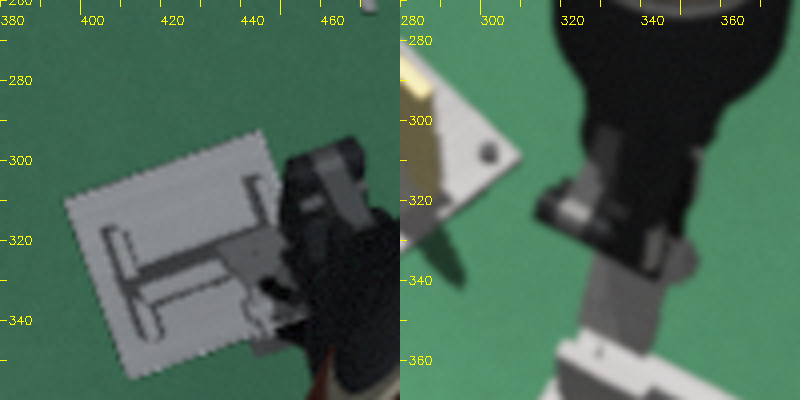

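```bash
python3 -c "
from h import *
c,s=np.cos(.335),np.sin(.335)
for z in(.16,.165,.17):
  for xx in(-.0165,-.02):
    for yy in(.015,-.015): print(z,xx,yy,proj('side',(.4987+c*xx-s*yy,-.2027+s*xx+c*yy,z)).round(1))"
python3 -m pendant '[[[0,0,0],[0,0,0.05],0],[[0,0,0],[0,0,0.1],0],[[0,0,0],[0,0,0.1],0],[[0,0,0],[0,0,0.059],0],[[8,0,0],[0,0,0],0],[[16,1,0],[0,0,0],0],[[22,2,0],[0,0,0],0],[[22,2,0],[0,0,0],0],[[22,2,0],[0,0,0],0],[[22,1,0],[0,0,0],0],[[22,1,0],[0,0,0],0],[[22,1,0],[0,0,0],0]]'
python3 -m pendant '[[[20,1,0],[0,0,0],0],[[14,1,0],[0,0,0],0],[[8,0,0],[0,0,0],0],[[0,0,0],[0,0,0],0],[[0,0,0],[0,0,0],0],[[0,0,0],[0,0,0],0],[[0,0,0],[0,0,0],0]]'
python3 go.py .5056 -.0042 .205 .026
python3 - <<'E'
from h import *
T=optics.get_image("top")[:,:,::-1];S=optics.get_image("side")[:,:,::-1]
cv2.imwrite("pics/c7.png",np.hstack([crop(T,270,250,100,100,4),crop(S,220,220,100,100,4)]))
E
```

```text
0.16 -0.0165 0.015 [327.1 346.5]
0.16 -0.0165 -0.015 [344.1 355.4]
0.16 -0.02 0.015 [326.  348.3]
0.16 -0.02 -0.015 [343.  357.3]
0.165 -0.0165 0.015 [327.1 345. ]
0.165 -0.0165 -0.015 [344.2 354. ]
0.165 -0.02 0.015 [326.  346.8]
0.165 -0.02 -0.015 [343.1 355.8]
0.17 -0.0165 0.015 [327.2 343.5]
0.17 -0.0165 -0.015 [344.4 352.5]
0.17 -0.02 0.015 [326.1 345.3]
0.17 -0.02 -0.015 [343.3 354.3]
t: 14.33
tool_pos: [0.5039, -0.0449, 0.2147]
tool_rot: [-2.189, -2.251, 0.001]
contact_force: [0.5, -0.0, -1.3]
opening: 0.0216
grip_force: 26.9
t: 14.92
tool_pos: [0.5055, -0.0052, 0.2157]
tool_rot: [-2.193, -2.249, 0.001]
contact_force: [-0.7, 0.2, -0.2]
opening: 0.0215
grip_force: 26.9
turn(tool) [-0.0003  0.0002 -0.0008] then shift mm [ 1.03  0.09 10.67] t 14.9167 pos [ 0.5055 -0.0052  0.2157] f [-0.7  0.2 -0.2] op 0.0215 g 26.883060783147812
```

View pics/c7.png

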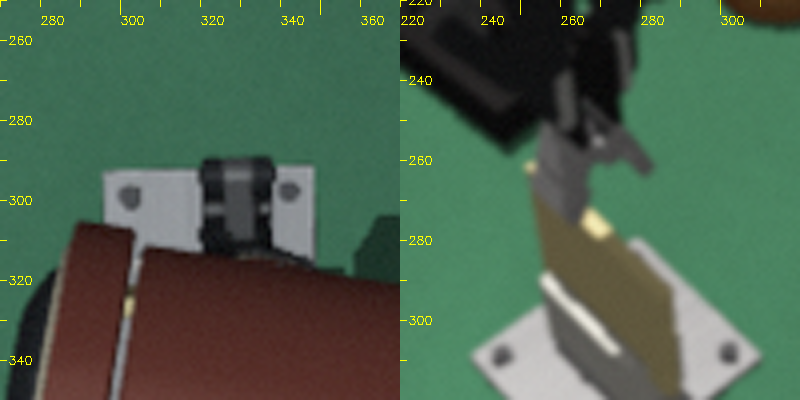

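The jaws straddle above the board: near jaw tip corners at about (254,267.5) and (265,276), far jaw tip at (280,264) inner and (283,260) outer. I'll check the clip's height in the grip from these.

Run:
```python
from h import *
from scipy.optimize import least_squares
o=get_obs();p=o["tool_pos"];th=.026
def W(q,c):
    return (p[0]+np.cos(th)*q[0]-np.sin(th)*q[1],p[1]+c[1]+np.sin(th)*q[0]+np.cos(th)*q[1],q[2])
def r(c):
    dx,dy,z,t=c
    L=[((dx-.0165-t,.015),(253.75,267.5)),((dx-.0165-t,-.015),(265,275.75)),((dx+.0165,-.015),(280,263.75)),((dx+.0165+t,-.015),(283,260))]
    return np.concatenate([proj("side",W((*q,z),c))-uv for q,uv in L]+[[(dx)/.003,dy/.005]])
s=least_squares(r,[0,0,.165,.004]);print(s.x.round(4),s.fun.round(1),"pin z",s.x[2]+.038,"tcp",p.round(4))
```

```text
[0.0009 0.0003 0.1593 0.0061] [-0.6 -1.9 -1.3  0.1  1.1  0.   0.7  2.   0.3  0.1] pin z 0.1972886744815843 tcp [ 0.5056 -0.0052  0.2157]
```

```bash
python3 -m pendant '[[[1,0,4],[0,0,0],0],[[0,0,6],[0,0,0],0],[[0,0,8],[0,0,0],0],[[0,0,8],[0,0,0],0],[[0,0,8],[0,0,0],0],[[0,0,8],[0,0,0],0],[[0,0,8],[0,0,0],0],[[0,0,6],[0,0,0],0],[[0,0,3],[0,0,0],0],[[0,0,2],[0,0,0],0],[[0,0,0],[0,0,0],0],[[0,0,0],[0,0,0],0]]'
python3 -m pendant '[[[0,0,0],[0,0,0],0],[[0,0,0],[0,0,0],0],[[0,0,0],[0,0,0],0],[[0,0,0],[0,0,0],0]]'
python3 go.py .5056 -.0042 .1545 .026
python3 - <<'E'
from h import *
T=optics.get_image("top")[:,:,::-1];S=optics.get_image("side")[:,:,::-1]
cv2.imwrite("pics/c8.png",np.hstack([crop(T,270,250,50,75,8),crop(S,230,230,50,75,8)]))
E
```

```text
t: 16.02
tool_pos: [0.5058, -0.0035, 0.1551]
tool_rot: [2.192, 2.25, 0.0]
contact_force: [0.4, 0.8, -1.4]
opening: 0.0215
grip_force: 26.9
t: 16.35
tool_pos: [0.5057, -0.0035, 0.1551]
tool_rot: [2.192, 2.25, 0.001]
contact_force: [-0.4, 0.8, -0.9]
opening: 0.0218
grip_force: 26.9
turn(tool) [0.0006 0.0001 0.    ] then shift mm [-0.68 -0.15  0.61] t 16.35 pos [ 0.5057 -0.0035  0.1551] f [-0.4  0.8 -0.9] op 0.0218 g 26.882307082414627
```

View pics/c8.png

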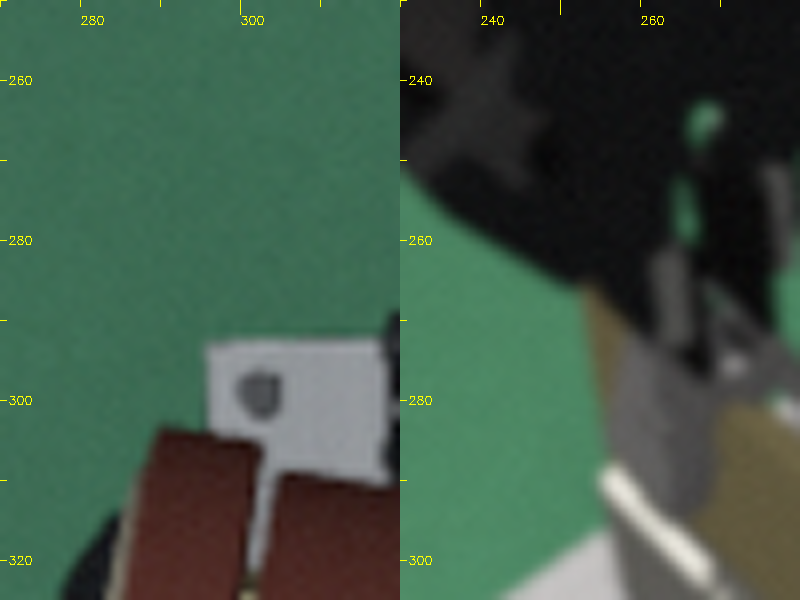

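The side view shows the near jaw in front of the board, with its tip at about (265,293). The board is unmoved, the clip is open, and no contact forces show. Handing in.

```bash
python3 -c "
from station import ctrl
print(ctrl.finish_job())"
```

```text
the job is handed in; nothing more can be done
None
```

The job is handed in: the board stands in the ledge's groove and is let go, and the clip is held squeezed open astride its top edge, with no contact force showing and the bystanders not touched; no verdict came back.

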